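Re-rack the sealant tubes in their proper holders

TASK

All three sealant tubes in the grey organizer stand in one another's holders. Rearrange them so that the longest tube stands in the deepest square holder, the middle-length one in the holder of middle depth and the shortest in the shallowest; the round cup is free to serve as a spare place on the way and is empty again at the end. Keep every tube upright with its nose up and set it down on the holder's floor without dropping it, and leave the scraper, the punch and the dish of caps where they are.

Things in the scene. Friction and masses are not known exactly. Their poses are not given: they have to be found in the camera images.
- long_tube_mid (a point): The longest sealant cartridge: body 205 mm long, then a thin threaded nipple (17 mm wide, 14 mm high); about 0.44 kg. Loose; white plastic with a paper label, straight body 50 mm in diameter, foot flat, standing upright with the nose up; its spin means nothing. The point is on the axis, half-way up the straight body; z points up towards the nose.
- middle_tube_mid (a point): The middle-length cartridge: body 168 mm long, then a cone-shaped plugged stub nozzle (28 mm wide at its root, 26 mm high); about 0.36 kg. Loose; white plastic with a paper label, straight body 50 mm in diameter, foot flat, standing upright with the nose up; its spin means nothing. The point is on the axis, half-way up the straight body; z points up towards the nose.
- short_tube_mid (a point): The shortest cartridge: body 132 mm long, then a broad flat screw cap (39 mm wide, 12 mm high); about 0.28 kg. Loose; white plastic with a paper label, straight body 50 mm in diameter, foot flat, standing upright with the nose up; its spin means nothing. The point is on the axis, half-way up the straight body; z points up towards the nose.
- deep_holder: The deepest square holder of the organizer, 82 mm tall; at the start the shortest tube stands in it. Fixed, grey plastic, 76 x 76 mm outside, 68 x 68 mm inside (walls 4 mm), open at the top. Origin: centre of its underside, 6 mm above the shelf; the inner floor is 4 mm above the origin, the rim 82 mm above it. z up; the four holders stand in one straight row along their common y axis, 90 mm from centre to centre, in any order; x points across the row, away from the robot.
- medium_holder: The square holder of middle depth, 60 mm tall; at the start the longest tube stands in it. Fixed, grey plastic, 76 x 76 mm outside, 68 x 68 mm inside (walls 4 mm), open at the top. Origin: centre of its underside, 6 mm above the shelf; the inner floor is 4 mm above the origin, the rim 60 mm above it. z up; the four holders stand in one straight row along their common y axis, 90 mm from centre to centre, in any order; x points across the row, away from the robot.
- shallow_holder: The shallowest square holder, 38 mm tall; at the start the middle-length tube stands in it. Fixed, grey plastic, 76 x 76 mm outside, 68 x 68 mm inside (walls 4 mm), open at the top. Origin: centre of its underside, 6 mm above the shelf; the inner floor is 4 mm above the origin, the rim 38 mm above it. z up; the four holders stand in one straight row along their common y axis, 90 mm from centre to centre, in any order; x points across the row, away from the robot.
- round_cup: The organizer's round cup, empty at the start: fixed, grey plastic, 78 mm outside and 72 mm inside diameter, 30 mm tall; a tube can be stood in it for a while. Stands in the same row. Origin: centre of its underside, 6 mm above the shelf, inner floor 4 mm above the origin. Axes as for the square holders.
- scraper: Bystander: plastic putty scraper lying flat behind the row (on the side away from the robot), red handle and white blade, 153 mm long, 72 mm wide, 16 mm high. Origin: underside, near its middle; x along it towards the blade.
- punch: Bystander: stainless steel cartridge punch with a T handle, lying flat behind the row, 118 mm long, 70 mm over the handle, 14 mm high. Origin: underside, near its middle; x along the shaft towards the point.
- dish: Bystander: white ceramic dish of tube caps behind the row, 100 mm in diameter, 28 mm high (caps to 36 mm). Origin: centre of its underside.
Mind the look-alikes: they are no part of the job. What is shaped like the part that bears middle_tube_mid but green is not meant.

How it is judged:
By the outcome, as a careful person would: the job done as asked, in the order asked, and still so for the second after the job is handed in, with the robot touching nothing.
It also fails if it takes over 99 s, if anything falls off the work surface, if the arm or the gripper's body presses on something with over 40 N, if the wrist force passes 120 N, or if a joint passes its speed limit or range.

ROBOT

A 6-joint arm with a two-finger parallel gripper is mounted at the origin on the work surface. World frame = base frame: x ahead of the robot, y to its left, z up, the work surface at z = 0. Lengths are in m, angles in degrees, forces in N, time in s.
With the tool pointing down it reaches from about 0.375 to 0.9 m from the base axis. Payload 3.1 kg.
Tool frame: the origin (TCP) lies on the centre line of the jaws, within the pads' length; the fingertips stand 25 mm ahead of it and the grasp point (between the pads) lies 6 mm ahead of it; y points along the fingers, x is the direction in which the jaws open and shut, and the axes are right-handed (so a half turn about y gives the same grasp; the last joint's range is limited). The gripper opens to 87 mm and grips with 3 to 60 N. Pads are 19 mm wide; open, the fingers measure 117 mm over their backs; the gripper's body (75 mm by 190 mm) begins 51 mm behind the grasp point.
Start: joints at [-85.285, 30.224, 82.088, -0, 67.689, -10.227], TCP at [0.161, -0.604, 0.248] pointing down, gripper open.
Joint ranges: [-176.69, 176.69], [-43.24, 126.21], [12.49, 139.97], [-82, 262], [0, 151.66], [-163.58, 163.58]. Speed limits (degrees/s): [159.86, 159.86, 180, 180, 180, 180].

INTERFACE

Orientations are given as a 3x3 rotation matrix whose columns are the frame's x, y, z axes.
In Python, from rig import * gives the robot as it stands.
- The arm moves only by the tool play_rows, never from a script. Its argument "commands" is a list of rows, each a list of 2 entries, a list of its own where there are three numbers: the shift along the world's x, y, z in m, then the turn, a rotation vector about the world's x, y, z in rad. A call has 1 to 10 rows; each row is the pose to reach, as a shift and turn from the pose commanded when the call began; what a row does not reach only later rows make up. A row lasts 1/8 s, in which the tool goes at most 62.5 mm and 10.7 degrees, less where a joint would pass 70% of its speed; a pose out of reach is approached as far as the arm can. A call with a gripper value outside its range is refused whole. "gripper" is the finger opening in m, from 0 to 0.087, set as the call begins (left out, the last holds). The fingers move at their own pace and stop on an object; the grip force is fixed at half the most. Time passes only in rows, so rows that repeat a pose let the fingers close. It gives the time, the measured TCP pose, the force and the opening at its end, in the units of the state.
- read_state(): the state, without advancing time (a new reading comes with each control period).
- capture(name): name is "side" or "top" or "wrist"; returns a dict with "frame" (384x512x3 uint8, red, green, blue), "depth" (384x512 float32, m along the optical axis (not along the pixel's ray), 0 where there is no reading), "mtx" (3x3 intrinsics, pixels), "cam_to_world" (4x4, takes a point from camera to world coordinates); the wrist camera has in their place "hand_eye" (4x4, takes a point from camera to tool coordinates, whose origin is the TCP and whose axes are the tool frame's). Camera axes: x right, y down, z forward; pixel columns grow to the right and rows downward; lengths in m; the calibration is good to about 2 mm. A picture is of the moment at which its call begins: read the wrist's pose just before it.
- hand_in(): hands the job in, once; it reports no verdict.
The state is a dict: "time_s": time; "joint_positions": joint angles; "qvel": joint speeds; "tau": joint torques, N m; "position": TCP position; "tcp_rot": TCP orientation; "force": force on the tool from outside, world axes, zero at the start; "moment": the same for the moment, N m; "opening": opening from 0.0 (shut) to 1.0 (fully open).
Only numpy, scipy, OpenCV 4.12 (cv2) and the standard library are available. Lean on these libraries where they do the work, as an engineer would, in place of code of your own. Each camera call takes 0.05 s, during which the arm holds its last target. There are 200 camera calls.

## Working session

There is one attempt and no reset: what is moved stays moved. The work goes in short steps, Python scripts to look and compute and a tool call to move; the robot and the scene stay as the last step left them, time stands still between calls to the robot, and variables do not carry over. Pictures are saved under pics/ and viewed, about 12 in all and at most 16, crops included, and the job is handed in when it is done.

Besides the shell and the picture viewer there is one more tool, called after "Request:" as name(argument=value, ...), one argument or row to a line, values as JSON. play_rows: Moves the arm, as the interface text tells. Its arguments: {"type":"object","properties":{"commands":{"type":"array"},"gripper":{"type":"number"}},"required":["commands"]}

```bash
ls; mkdir -p pics; python3 - <<'E'
from rig import *
import cv2,numpy as np,pickle
s=read_state();print(s)
d={n:capture(n) for n in("side","top")}
pickle.dump(d,open('c0.pkl','wb'))
for n in d:
    cv2.imwrite(f'pics/{n}0.png',d[n]['frame'][:,:,::-1]);print(n,d[n]['mtx'],d[n]['cam_to_world'])
E
```

```text
pics
{'time_s': 0.0, 'joint_positions': array([-8.52853440e+01,  3.02780349e+01,  8.21572532e+01, -2.02912693e-03,
        6.76883930e+01, -1.02284778e+01]), 'qvel': array([ 0.04931497, -0.10402033, -0.01999363, -0.02698929, -0.0886462 ,
        0.09652666]), 'tau': array([-3.52281950e-04, -4.40035915e+01, -1.76593298e+01,  6.32991409e-02,
        5.84449363e-02, -1.65338565e-04]), 'position': array([ 0.16111243, -0.60316827,  0.24657675]), 'tcp_rot': array([[ 2.57873035e-01, -2.10078748e-04,  9.66178790e-01],
       [-9.66176464e-01,  2.14864341e-03,  2.57872881e-01],
       [-2.13014731e-03, -9.99997670e-01,  3.51104056e-04]]), 'force': array([-0.3019753 ,  0.57822915,  0.18296668]), 'moment': array([-0.00978562,  0.05551524, -0.02797676]), 'opening': 1.0055662128722953}
side [[451.67012193   0.         250.48105973]
 [  0.         451.67012193 178.34045031]
 [  0.           0.           1.        ]] [[ 0.970204   -0.11626657  0.21257063  0.40251323]
 [-0.24222416 -0.48581324  0.83982912 -0.80891351]
 [ 0.00562557 -0.86629532 -0.49950053  0.58364177]
 [ 0.          0.          0.          1.        ]]
top [[400.34183096   0.         257.81823851]
 [  0.         400.34183096 187.74589406]
 [  0.           0.           1.        ]] [[ 0.02373084 -0.98244792  0.18502142  0.47267274]
 [-0.99968488 -0.02180501  0.01243679  0.02522414]
 [-0.00818411 -0.18525825 -0.98265579  0.95798279]
 [ 0.          0.          0.          1.        ]]
```

View pics/side0.png

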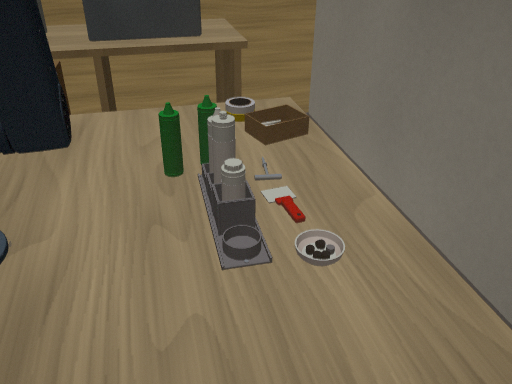

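View pics/top0.png

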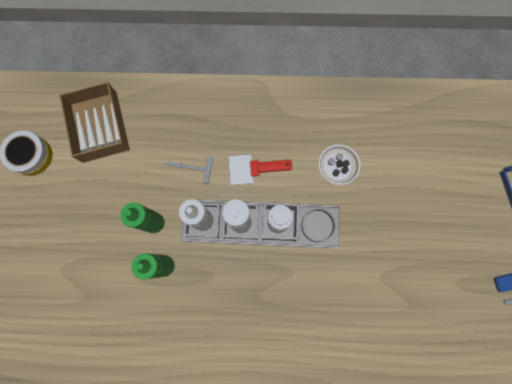

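Side view: the cup at (242,241) is nearest, then the short tube (233,180) in the deep holder, then the long one (222,150), with the middle tube hidden behind it. Top view: cup (318,226), short (280,217), long (236,212), and a cone-nosed tube at (192,211). The two green look-alikes are at (133,215) and (146,265).

Next I measure with depth and make an enlarged crop.

```bash
cat > h.py <<'E'
import numpy as np,cv2
def cloud(c,T=None):
    d=c['depth'];h,w=d.shape;v,u=np.mgrid[:h,:w]
    K=c['mtx'];p=np.stack([(u-K[0,2])*d/K[0,0],(v-K[1,2])*d/K[1,1],d],-1)
    T=c['cam_to_world'] if T is None else T
    P=p@T[:3,:3].T+T[:3,3];P[d<=0]=np.nan
    return P
def circ(P,m):
    q=(P[m][:,:2]*1000).astype(np.float32);c,r=cv2.minEnclosingCircle(q)
    return np.array(c)/1000,r/1000,len(q)
E
python3 - <<'E'
from h import *
import pickle
d=pickle.load(open('c0.pkl','rb'))
c=d['top'];P=cloud(c);v,u=np.mgrid[:384,:512]
print('table z',np.nanmedian(P[300:380,200:350,2]))
for n,(a,b,zt) in dict(short=(280,217,.142),long=(236,212,.215),mid=(192,211,.178)).items():
    w=(abs(u-a)<22)&(abs(v-b)<22)
    print(n,'max z',np.nanmax(P[w][:,2]),'body top',circ(P,w&(abs(P[...,2]-zt)<.006)))
w=(abs(u-318)<30)&(abs(v-226)<25)
print('cup rim',circ(P,w&(abs(P[...,2]-.036)<.006)),'floor z',P[226,318],)
# rims of square holders
for n,u0,zr in(('deep',280,.088),('med',240,.066),('shal',202,.044)):
    w=(abs(u-u0)<26)&(abs(v-222)<28)&(abs(P[...,2]-zr)<.006)
    q=P[w][:,:2];print(n,len(q),cv2.minAreaRect((q*1000).astype(np.float32)))
for n,(a,b) in dict(g1=(133,215),g2=(146,265)).items():
    w=(abs(u-a)<15)&(abs(v-b)<15);i=np.nanargmax(P[w][:,2]);print(n,P[w][i])
# base plate, all organizer points below 0.1
w=(u>175)&(u<345)&(v>195)&(v<252)&(P[...,2]>.003)&(P[...,2]<.012)
print('plate',cv2.minAreaRect((P[w][:,:2]*1000).astype(np.float32)))
s=d['side'];S=cloud(s);
im=[cv2.resize(d['top']['frame'][190:290,110:350],(720,300),interpolation=2),cv2.resize(s['frame'][90:265,150:330],None,fx=1.7,fy=1.7)]
im[1]=cv2.copyMakeBorder(im[1],0,0,0,720-im[1].shape[1],0)
cv2.imwrite('pics/crop0.png',np.vstack(im)[:,:,::-1])
E
```

```text
table z 5.537383666920359e-05
short max z 0.15829965285043535 body top (array([ 0.5683327 , -0.01044663]), 0.025079288482666016, 207)
long max z 0.23202397630093596 body top (array([0.565771  , 0.07592226]), 0.024943601608276366, 478)
mid max z 0.20784702164993374 body top (array([0.56988818, 0.16575371]), 0.02513215255737305, 389)
cup rim (array([ 0.56998413, -0.08591555]), 0.057722667694091796, 174) floor z [ 0.56244427 -0.10740178  0.00864387]
deep 366 ((565.7120361328125, -14.358684539794922), (78.91539764404297, 79.16424560546875), 89.1292953491211)
med 254 ((567.52294921875, 75.797607421875), (79.35723876953125, 78.761962890625), 88.68383026123047)
shal 245 ((569.3031616210938, 157.2813720703125), (96.12108612060547, 79.18444061279297), 88.78335571289062)
g1 [0.56514305 0.28307077 0.19616647]
g2 [0.46213475 0.25374222 0.19610938]
plate ((566.6055908203125, 31.013031005859375), (131.52426147460938, 402.31689453125), 1.344604253768921)
```

View pics/crop0.png

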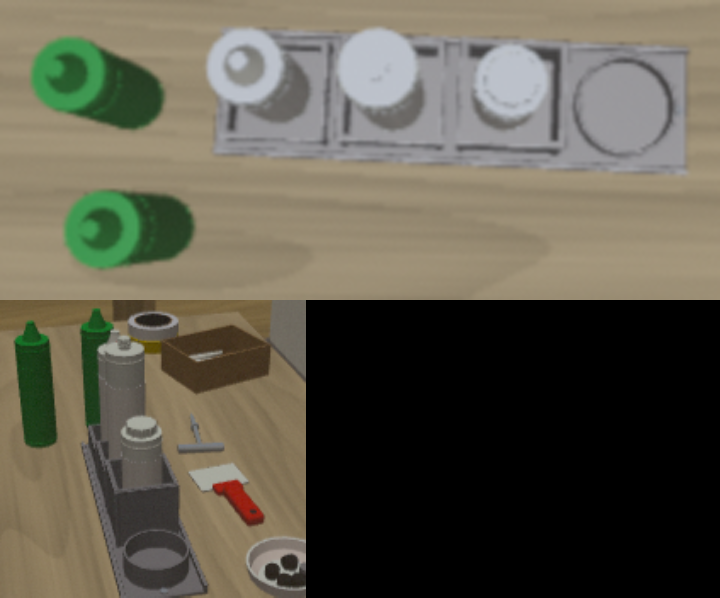

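Candidates for the middle tube are white (192,211), green (133,215) and green (146,265). The white one fits: it stands in the organizer, its body top is at 0.178 m and it has a cone nose. The crop confirms this.

The row runs along (0.02, 1). Centres come out as cup (0.564,-0.104), deep (0.566,-0.014), medium (0.5675,0.076) and shallow (0.569,0.166). All floors are at 10 mm, so each tube is released at the height where it was gripped.

First move goes over the short tube, with the jaws turned across the row.

Request:
play_rows(
  commands=[
    [[0.02,0.03,0.03],[0,0,0.07]],
    [[0.045,0.06,0.06],[0,0,0.14]],
    [[0.065,0.1,0.075],[0,0,0.21]],
    [[0.09,0.13,0.075],[0,0,0.28]],
    [[0.11,0.16,0.075],[0,0,0.35]],
    [[0.13,0.19,0.075],[0,0,0.42]],
    [[0.155,0.225,0.075],[0,0,0.49]],
    [[0.175,0.255,0.075],[0,0,0.56]],
    [[0.2,0.29,0.075],[0,0,0.63]],
    [[0.22,0.32,0.075],[0,0,0.7]],
  ],
  gripper=0.087,
)

```text
time_s: 1.35
position: [0.3817, -0.2823, 0.3222]
tcp_rot: [[0.821, -0.0, 0.571], [-0.571, 0.001, 0.821], [-0.001, -1.0, 0.0]]
force: [0.3, -0.0, -0.4]
opening: 0.998
```

Request:
play_rows(
  commands=[
    [[0.023,0.034,0],[0,0,0.07]],
    [[0.046,0.068,0],[0,0,0.14]],
    [[0.07,0.1,0],[0,0,0.21]],
    [[0.09,0.135,0],[0,0,0.28]],
    [[0.115,0.17,0],[0,0,0.35]],
    [[0.14,0.205,0],[0,0,0.42]],
    [[0.16,0.24,0],[0,0,0.49]],
    [[0.187,0.274,0],[0,0,0.56]],
    [[0.187,0.274,0],[0,0,0.59]],
    [[0.187,0.274,0],[0,0,0.59]],
  ],
)

```text
time_s: 2.6
position: [0.5676, -0.0099, 0.322]
tcp_rot: [[1.0, -0.002, 0.02], [-0.02, -0.0, 1.0], [-0.002, -1.0, -0.0]]
force: [-0.1, -0.4, 0.8]
opening: 0.998
```

```bash
cat >> h.py <<'E'
def wrist():
    from rig import read_state,capture
    s=read_state();c=capture('wrist');T=np.eye(4);T[:3,:3]=s['tcp_rot'];T[:3,3]=s['position']
    return s,c,cloud(c,T@c['hand_eye'])
E
python3 - <<'E'
from h import *
s,c,P=wrist()
cv2.imwrite('pics/w1.png',c['frame'][:,:,::-1])
print(s['position'],np.round(c['hand_eye'],3).tolist())
for n,(x,y,z) in dict(short=(.568,-.010,.142),long=(.566,.076,.215)).items():
    m=(np.hypot(P[...,0]-x,P[...,1]-y)<.032)&(abs(P[...,2]-z)<.006)
    print(n,circ(P,m) if m.sum()>10 else m.sum())
E
```

```text
[ 0.56755061 -0.00987     0.32197142] [[1.0, -0.0, 0.0, -0.001], [-0.0, -0.279, 0.96, -0.137], [-0.0, -0.96, -0.279, 0.076], [0.0, 0.0, 0.0, 1.0]]
short (array([ 0.56677057, -0.01134276]), 0.02499244499206543, 804)
long (array([0.56449915, 0.07538602]), 0.024838768005371093, 3492)
```

View pics/w1.png

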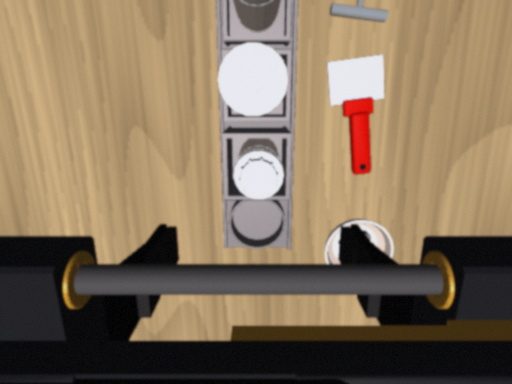

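The wrist picture shows the short tube at (258,172) and the long one at (253,78), agreeing with the top view within 1.5 mm. I'll descend and grip.

Request:
play_rows(
  commands=[
    [[0,-0.001,-0.03],[0,0,0]],
    [[0,-0.001,-0.06],[0,0,0]],
    [[0,-0.001,-0.09],[0,0,0]],
    [[0,-0.001,-0.12],[0,0,0]],
    [[0,-0.001,-0.145],[0,0,0]],
    [[0,-0.001,-0.165],[0,0,0]],
    [[0,-0.001,-0.18],[0,0,0]],
    [[0,-0.001,-0.19],[0,0,0]],
    [[0,-0.001,-0.197],[0,0,0]],
    [[0,-0.001,-0.197],[0,0,0]],
  ],
)

```text
time_s: 3.9
position: [0.5681, -0.0109, 0.1254]
tcp_rot: [[1.0, -0.0, 0.02], [-0.02, 0.0, 1.0], [-0.0, -1.0, 0.0]]
force: [0.1, 0.2, -0.3]
opening: 1.002
```

Request:
play_rows(
  commands=[
    [[0,0,0],[0,0,0]],
    [[0,0,0],[0,0,0]],
    [[0,0,0],[0,0,0]],
    [[0,0,0],[0,0,0]],
    [[0,0,0],[0,0,0]],
    [[0,0,0],[0,0,0]],
  ],
  gripper=0.04,
)

```text
time_s: 4.65
position: [0.568, -0.0108, 0.1256]
tcp_rot: [[1.0, -0.0, 0.02], [-0.02, 0.0, 1.0], [-0.0, -1.0, 0.0]]
force: [-1.3, -0.2, 1.1]
opening: 0.569
```

Gripped: the opening is 49.5 mm. Lifting, then over to the cup.

Request:
play_rows(
  commands=[
    [[0,0,0.006],[0,0,0]],
    [[0,0,0.02],[0,0,0]],
    [[0,0,0.04],[0,0,0]],
    [[0,0,0.062],[0,0,0]],
    [[0,0,0.082],[0,0,0]],
    [[0,0,0.096],[0,0,0]],
    [[0,0,0.102],[0,0,0]],
    [[0,0,0.102],[0,0,0]],
  ],
)

```text
time_s: 5.65
position: [0.5682, -0.0108, 0.2277]
tcp_rot: [[1.0, 0.0, 0.02], [-0.02, -0.0, 1.0], [0.0, -1.0, -0.0]]
force: [0.3, -1.2, -2.1]
opening: 0.569
```

Request:
play_rows(
  commands=[
    [[0,-0.006,0],[0,0,0]],
    [[-0.001,-0.018,0],[0,0,0]],
    [[-0.002,-0.034,0],[0,0,0]],
    [[-0.002,-0.052,0],[0,0,0]],
    [[-0.003,-0.07,0],[0,0,0]],
    [[-0.004,-0.085,0],[0,0,0]],
    [[-0.004,-0.0925,0],[0,0,0]],
    [[-0.004,-0.0935,0],[0,0,0]],
    [[-0.004,-0.0935,0],[0,0,0]],
  ],
)

```text
time_s: 6.78
position: [0.5641, -0.1039, 0.2275]
tcp_rot: [[1.0, -0.0, 0.02], [-0.02, 0.0, 1.0], [-0.0, -1.0, 0.0]]
force: [0.4, 0.4, -2.9]
opening: 0.569
```

```bash
python3 - <<'E'
from h import *
from rig import capture
a=capture('top')['frame'];b=capture('side')['frame']
im=np.vstack([cv2.resize(a[190:260,160:360],(800,280)),cv2.resize(b[80:280,100:350],(400,320)).repeat(2,axis=1)[:, ::2].copy() if 0 else cv2.copyMakeBorder(cv2.resize(b[80:280,100:350],(400,320)),0,0,0,400,0)])
cv2.imwrite('pics/a2.png',im[:,:,::-1])
E
```

```text
(no output)
```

View pics/a2.png

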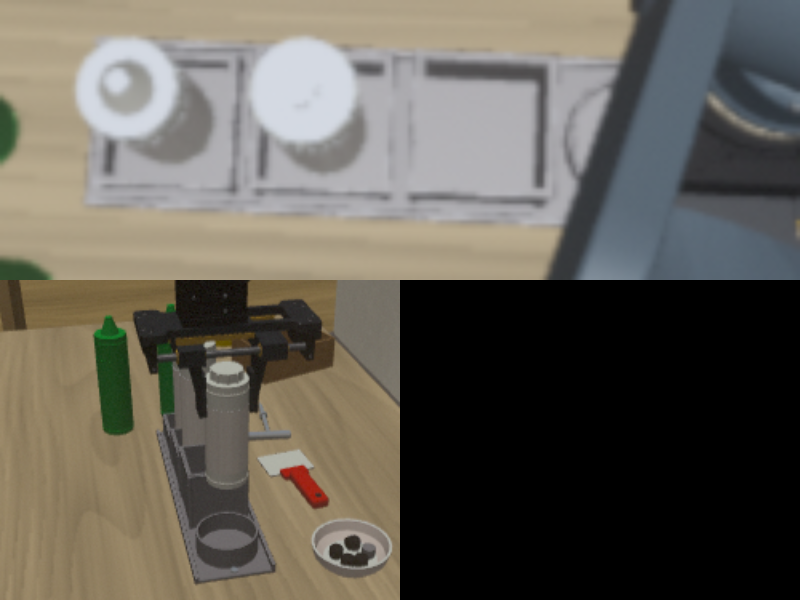

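The short tube hangs upright above the cup (foot at (227,480) in the crop, cup at (227,540)), and the other tubes are untouched. Lowering it.

Request:
play_rows(
  commands=[
    [[0,0,-0.01],[0,0,0]],
    [[0,0,-0.03],[0,0,0]],
    [[0,0,-0.05],[0,0,0]],
    [[0,0,-0.07],[0,0,0]],
    [[0,0,-0.085],[0,0,0]],
    [[0,0,-0.094],[0,0,0]],
    [[0,0,-0.099],[0,0,0]],
    [[0,0,-0.101],[0,0,0]],
    [[0,0,-0.102],[0,0,0]],
    [[0,0,-0.102],[0,0,0]],
  ],
)

```text
time_s: 8.12
position: [0.5644, -0.1044, 0.126]
tcp_rot: [[1.0, 0.001, 0.02], [-0.02, -0.0, 1.0], [0.001, -1.0, -0.0]]
force: [0.5, 0.1, -2.9]
opening: 0.571
```

Request:
play_rows(
  commands=[
    [[0,0,-0.0005],[0,0,0]],
    [[0,0,-0.001],[0,0,0]],
    [[0,0,-0.001],[0,0,0]],
  ],
)

```text
time_s: 8.5
position: [0.5644, -0.1045, 0.1256]
tcp_rot: [[1.0, 0.001, 0.02], [-0.02, -0.0, 1.0], [0.001, -1.0, -0.0]]
force: [-2.0, 0.2, 6.1]
opening: 0.571
```

Contact at +6 N, so it stands on the floor. I'll release, rise and go over the long tube.

Request:
play_rows(
  commands=[
    [[0,0,0],[0,0,0]],
    [[0,0,0],[0,0,0]],
    [[0,0,0],[0,0,0]],
    [[0,0,0],[0,0,0]],
    [[0,0,0],[0,0,0]],
  ],
  gripper=0.087,
)

```text
time_s: 9.12
position: [0.5642, -0.1043, 0.1244]
tcp_rot: [[1.0, -0.0, 0.02], [-0.02, 0.0, 1.0], [-0.0, -1.0, 0.0]]
force: [0.5, -0.5, -0.0]
opening: 0.976
```

Request:
play_rows(
  commands=[
    [[0,0,0.01],[0,0,0]],
    [[0,0,0.03],[0,0,0]],
    [[0,0,0.06],[0,0,0]],
    [[0,0,0.1],[0,0,0]],
    [[0,0,0.14],[0,0,0]],
    [[0,0,0.17],[0,0,0]],
    [[0,0,0.19],[0,0,0]],
    [[0,0,0.2],[0,0,0]],
  ],
)

```text
time_s: 10.12
position: [0.5645, -0.1044, 0.3265]
tcp_rot: [[1.0, 0.003, 0.02], [-0.02, -0.001, 1.0], [0.003, -1.0, -0.001]]
force: [0.1, 1.3, -0.8]
opening: 0.999
```

Request:
play_rows(
  commands=[
    [[0,0.03,0],[0,0,0]],
    [[0,0.06,0],[0,0,0]],
    [[0,0.09,0],[0,0,0]],
    [[0.001,0.12,0],[0,0,0]],
    [[0.001,0.15,0],[0,0,0]],
    [[0.001,0.17,0],[0,0,0]],
    [[0.001,0.18,0],[0,0,0]],
    [[0.001,0.18,0],[0,0,0]],
  ],
)

```text
time_s: 11.12
position: [0.5651, 0.0758, 0.3244]
tcp_rot: [[1.0, -0.0, 0.019], [-0.019, -0.0, 1.0], [-0.0, -1.0, -0.0]]
force: [-0.5, -0.1, 0.7]
opening: 0.997
```

```bash
python3 - <<'E'
from h import *
s,c,P=wrist()
print(s['position'],s['time_s'])
cv2.imwrite('pics/w3.png',c['frame'][:,:,::-1])
for n,(x,y,z) in dict(long=(.566,.076,.215),mid=(.57,.166,.178)).items():
    m=(np.hypot(P[...,0]-x,P[...,1]-y)<.032)&(abs(P[...,2]-z)<.006)
    print(n,circ(P,m) if m.sum()>10 else m.sum())
from rig import capture
P=cloud(capture('top'));m=(np.hypot(P[...,0]-.564,P[...,1]+.104)<.034)&(abs(P[...,2]-.142)<.006);print('short',circ(P,m) if m.sum()>10 else m.sum())
E
```

```text
[0.56514996 0.07579607 0.32442547] 11.125
long (array([0.56444604, 0.07561582]), 0.024995975494384766, 2609)
mid (array([0.5682666, 0.1646077]), 0.024922702789306642, 2259)
short (array([ 0.564737 , -0.1040168]), 0.02494399642944336, 204)
```

View pics/w3.png

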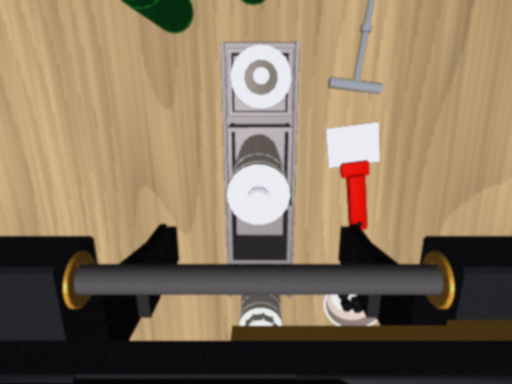

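The short tube stands in the cup at (0.565,-0.104), top at the right height. The long tube at (258,195) is under the tool. Next: grip at TCP z 0.199 and lift by 0.11.

Request:
play_rows(
  commands=[
    [[0,0,-0.02],[0,0,0]],
    [[0,0,-0.045],[0,0,0]],
    [[0,0,-0.07],[0,0,0]],
    [[0,0,-0.095],[0,0,0]],
    [[0,0,-0.112],[0,0,0]],
    [[0,0,-0.121],[0,0,0]],
    [[0,0,-0.125],[0,0,0]],
    [[0,0,-0.125],[0,0,0]],
  ],
)

```text
time_s: 12.22
position: [0.5655, 0.0754, 0.1999]
tcp_rot: [[1.0, 0.001, 0.02], [-0.02, -0.0, 1.0], [0.001, -1.0, -0.0]]
force: [-0.9, 0.3, -0.1]
opening: 1.002
```

Request:
play_rows(
  commands=[
    [[0,0,0],[0,0,0]],
    [[0,0,0],[0,0,0]],
    [[0,0,0],[0,0,0]],
    [[0,0,0],[0,0,0]],
    [[0,0,0],[0,0,0]],
    [[0,0,0],[0,0,0]],
  ],
  gripper=0.04,
)

```text
time_s: 12.98
position: [0.5652, 0.0757, 0.1996]
tcp_rot: [[1.0, -0.0, 0.02], [-0.02, 0.0, 1.0], [-0.0, -1.0, 0.0]]
force: [-0.3, -0.0, 0.9]
opening: 0.566
```

Request:
play_rows(
  commands=[
    [[0,0,0.006],[0,0,0]],
    [[0,0,0.02],[0,0,0]],
    [[0,0,0.04],[0,0,0]],
    [[0,0,0.062],[0,0,0]],
    [[0,0,0.082],[0,0,0]],
    [[0,0,0.096],[0,0,0]],
    [[0,0,0.102],[0,0,0]],
    [[0,0,0.102],[0,0,0]],
  ],
)

```text
time_s: 13.98
position: [0.5651, 0.0757, 0.3016]
tcp_rot: [[1.0, 0.0, 0.02], [-0.02, 0.0, 1.0], [0.0, -1.0, 0.0]]
force: [0.0, -0.7, -2.9]
opening: 0.565
```

Request:
play_rows(
  commands=[
    [[0,-0.006,0],[0,0,0]],
    [[0,-0.018,0],[0,0,0]],
    [[0,-0.034,0],[0,0,0]],
    [[0,-0.052,0],[0,0,0]],
    [[0,-0.07,0],[0,0,0]],
    [[0,-0.083,0],[0,0,0]],
    [[0,-0.089,0],[0,0,0]],
    [[0,-0.09,0],[0,0,0]],
    [[0,-0.09,0],[0,0,0]],
  ],
)

```text
time_s: 15.1
position: [0.5651, -0.0139, 0.3015]
tcp_rot: [[1.0, -0.0, 0.02], [-0.02, 0.0, 1.0], [-0.0, -1.0, 0.0]]
force: [-0.3, -0.3, -4.0]
opening: 0.568
```

Request:
play_rows(
  commands=[
    [[0,0,-0.01],[0,0,0]],
    [[0,0,-0.03],[0,0,0]],
    [[0,0,-0.05],[0,0,0]],
    [[0,0,-0.07],[0,0,0]],
    [[0,0,-0.085],[0,0,0]],
    [[0,0,-0.094],[0,0,0]],
    [[0,0,-0.099],[0,0,0]],
    [[0,0,-0.101],[0,0,0]],
    [[0,0,-0.102],[0,0,0]],
    [[0,0,-0.102],[0,0,0]],
  ],
)

```text
time_s: 16.35
position: [0.5654, -0.0144, 0.2]
tcp_rot: [[1.0, 0.001, 0.02], [-0.02, -0.0, 1.0], [0.001, -1.0, -0.0]]
force: [0.2, -0.2, -3.7]
opening: 0.571
```

Request:
play_rows(
  commands=[
    [[0,0,-0.0005],[0,0,0]],
    [[0,0,-0.001],[0,0,0]],
    [[0,0,-0.001],[0,0,0]],
  ],
)

```text
time_s: 16.73
position: [0.5656, -0.0144, 0.1996]
tcp_rot: [[1.0, 0.001, 0.02], [-0.02, -0.0, 1.0], [0.001, -1.0, -0.0]]
force: [-1.0, -0.5, 5.6]
opening: 0.568
```

The long tube is on the floor of the deep holder (+5.6 N). I'll release, rise and go over the middle tube.

Request:
play_rows(
  commands=[
    [[0,0,0],[0,0,0]],
    [[0,0,0],[0,0,0]],
    [[0,0,0],[0,0,0]],
    [[0,0,0],[0,0,0]],
    [[0,0,0],[0,0,0]],
  ],
  gripper=0.087,
)

```text
time_s: 17.35
position: [0.5652, -0.0143, 0.1984]
tcp_rot: [[1.0, -0.0, 0.02], [-0.02, 0.0, 1.0], [-0.0, -1.0, 0.0]]
force: [0.2, -0.4, -0.7]
opening: 0.98
```

Request:
play_rows(
  commands=[
    [[0,0,0.01],[0,0,0]],
    [[0,0,0.03],[0,0,0]],
    [[0,0,0.055],[0,0,0]],
    [[0,0,0.08],[0,0,0]],
    [[0,0,0.105],[0,0,0]],
    [[0,0,0.12],[0,0,0]],
    [[0,0,0.125],[0,0,0]],
  ],
)

```text
time_s: 18.23
position: [0.5655, -0.0144, 0.3247]
tcp_rot: [[1.0, 0.002, 0.02], [-0.02, -0.0, 1.0], [0.002, -1.0, -0.0]]
force: [-1.5, 0.3, 0.2]
opening: 1.0
```

Request:
play_rows(
  commands=[
    [[0,0.03,0],[0,0,0]],
    [[0,0.06,0],[0,0,0]],
    [[0.001,0.09,0],[0,0,0]],
    [[0.002,0.12,0],[0,0,0]],
    [[0.003,0.15,0],[0,0,0]],
    [[0.003,0.17,0],[0,0,0]],
    [[0.003,0.18,0],[0,0,0]],
    [[0.003,0.18,0],[0,0,0]],
  ],
)

```text
time_s: 19.23
position: [0.5681, 0.1658, 0.3232]
tcp_rot: [[1.0, -0.001, 0.019], [-0.019, -0.0, 1.0], [-0.001, -1.0, -0.001]]
force: [-0.3, -0.6, 0.4]
opening: 0.998
```

```bash
python3 - <<'E'
from h import *
s,c,P=wrist()
print(s['position'],s['time_s'])
def f(P,n,x,y,z):
    m=(np.hypot(P[...,0]-x,P[...,1]-y)<.034)&(abs(P[...,2]-z)<.006)
    print(n,circ(P,m) if m.sum()>10 else m.sum())
f(P,'mid',.569,.165,.178)
from rig import capture
t=capture('top');T=cloud(t)
f(T,'short',.564,-.104,.142);f(T,'long',.5657,-.0144,.215)
S=capture('side')['frame']
a=cv2.resize(S[60:280,100:350],(500,440));b=cv2.resize(c['frame'],(300,225))
cv2.imwrite('pics/s4.png',np.hstack([a,cv2.copyMakeBorder(b,0,215,0,0,0)])[:,:,::-1])
E
```

```text
[0.5680539  0.16575796 0.32323925] 19.225
mid (array([0.5682608 , 0.16482312]), 0.02492018699645996, 1797)
short (array([ 0.56467694, -0.10480669]), 0.025112646102905273, 202)
long (array([ 0.56615436, -0.01383974]), 0.024925220489501954, 482)
```

View pics/s4.png

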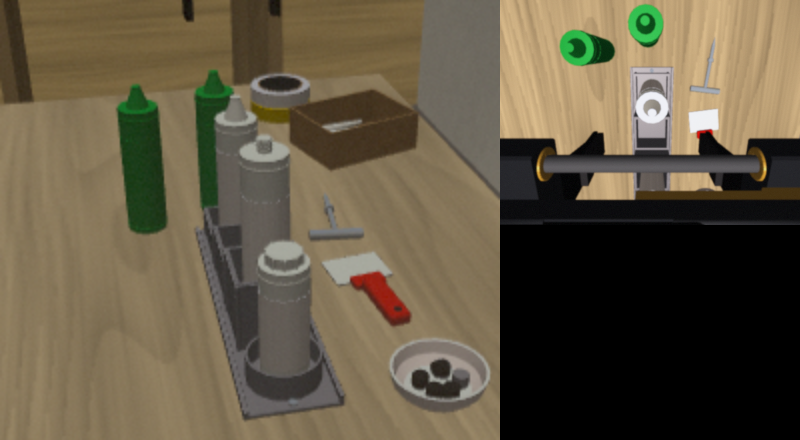

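The short tube is in the cup (285,310), the long one in the deep holder (265,210) and the white cone-nosed middle tube in the far holder (236,170). All are upright and the bystanders are unmoved. Gripping the middle tube.

Request:
play_rows(
  commands=[
    [[0,-0.001,-0.025],[0,0,0]],
    [[0,-0.001,-0.05],[0,0,0]],
    [[0,-0.001,-0.08],[0,0,0]],
    [[0,-0.001,-0.11],[0,0,0]],
    [[0,-0.001,-0.135],[0,0,0]],
    [[0,-0.001,-0.15],[0,0,0]],
    [[0,-0.001,-0.156],[0,0,0]],
    [[0,-0.001,-0.157],[0,0,0]],
    [[0,-0.001,-0.157],[0,0,0]],
  ],
)

```text
time_s: 20.5
position: [0.5688, 0.1647, 0.1674]
tcp_rot: [[1.0, 0.002, 0.02], [-0.02, 0.0, 1.0], [0.002, -1.0, 0.0]]
force: [0.9, -0.4, -0.8]
opening: 0.998
```

Request:
play_rows(
  commands=[
    [[0,0,0],[0,0,0]],
    [[0,0,0],[0,0,0]],
    [[0,0,0],[0,0,0]],
    [[0,0,0],[0,0,0]],
    [[0,0,0],[0,0,0]],
    [[0,0,0],[0,0,0]],
  ],
  gripper=0.04,
)

```text
time_s: 21.25
position: [0.5684, 0.1647, 0.1666]
tcp_rot: [[1.0, 0.0, 0.02], [-0.02, 0.0, 1.0], [0.0, -1.0, 0.0]]
force: [0.8, 0.2, 0.3]
opening: 0.568
```

Request:
play_rows(
  commands=[
    [[0,0,0.006],[0,0,0]],
    [[0,0,0.02],[0,0,0]],
    [[0,0,0.04],[0,0,0]],
    [[0,0,0.062],[0,0,0]],
    [[0,0,0.076],[0,0,0]],
    [[0,0,0.08],[0,0,0]],
    [[0,0,0.08],[0,0,0]],
  ],
)

```text
time_s: 22.12
position: [0.5679, 0.1646, 0.2465]
tcp_rot: [[1.0, -0.0, 0.02], [-0.02, -0.0, 1.0], [-0.0, -1.0, -0.0]]
force: [-0.2, 0.5, -2.7]
opening: 0.566
```

Request:
play_rows(
  commands=[
    [[0,-0.006,0],[0,0,0]],
    [[0,-0.018,0],[0,0,0]],
    [[0,-0.034,0],[0,0,0]],
    [[-0.001,-0.052,0],[0,0,0]],
    [[-0.001,-0.07,0],[0,0,0]],
    [[-0.001,-0.083,0],[0,0,0]],
    [[-0.001,-0.0885,0],[0,0,0]],
    [[-0.001,-0.089,0],[0,0,0]],
    [[-0.001,-0.089,0],[0,0,0]],
  ],
)

```text
time_s: 23.25
position: [0.5672, 0.0761, 0.2466]
tcp_rot: [[1.0, 0.0, 0.02], [-0.02, 0.0, 1.0], [0.0, -1.0, 0.0]]
force: [0.0, -0.2, -3.6]
opening: 0.57
```

Request:
play_rows(
  commands=[
    [[0,0,-0.008],[0,0,0]],
    [[0,0,-0.025],[0,0,0]],
    [[0,0,-0.045],[0,0,0]],
    [[0,0,-0.062],[0,0,0]],
    [[0,0,-0.072],[0,0,0]],
    [[0,0,-0.077],[0,0,0]],
    [[0,0,-0.079],[0,0,0]],
    [[0,0,-0.08],[0,0,0]],
    [[0,0,-0.08],[0,0,0]],
  ],
)

```text
time_s: 24.38
position: [0.5674, 0.0757, 0.167]
tcp_rot: [[1.0, 0.001, 0.02], [-0.02, -0.0, 1.0], [0.001, -1.0, -0.0]]
force: [0.3, -0.4, -2.4]
opening: 0.566
```

Request:
play_rows(
  commands=[
    [[0,0,-0.0005],[0,0,0]],
    [[0,0,-0.001],[0,0,0]],
    [[0,0,-0.001],[0,0,0]],
  ],
)

```text
time_s: 24.75
position: [0.5676, 0.0756, 0.1665]
tcp_rot: [[1.0, 0.001, 0.02], [-0.02, -0.0, 1.0], [0.001, -1.0, -0.0]]
force: [-1.0, 0.4, 5.1]
opening: 0.565
```

Contact again (+5 N). Release, rise and go over the short tube in the cup.

Request:
play_rows(
  commands=[
    [[0,0,0],[0,0,0]],
    [[0,0,0],[0,0,0]],
    [[0,0,0],[0,0,0]],
    [[0,0,0],[0,0,0]],
    [[0,0,0],[0,0,0]],
  ],
  gripper=0.087,
)

```text
time_s: 25.38
position: [0.5672, 0.0757, 0.1654]
tcp_rot: [[1.0, -0.0, 0.02], [-0.02, 0.0, 1.0], [-0.0, -1.0, 0.0]]
force: [-0.6, -0.7, -1.3]
opening: 0.978
```

Request:
play_rows(
  commands=[
    [[0,0,0.01],[0,0,0]],
    [[0,0,0.03],[0,0,0]],
    [[0,0,0.06],[0,0,0]],
    [[0,0,0.09],[0,0,0]],
    [[0,0,0.12],[0,0,0]],
    [[0,0,0.145],[0,0,0]],
    [[0,0,0.157],[0,0,0]],
    [[0,0,0.157],[0,0,0]],
  ],
)

```text
time_s: 26.38
position: [0.5675, 0.0757, 0.3234]
tcp_rot: [[1.0, 0.002, 0.02], [-0.02, -0.0, 1.0], [0.002, -1.0, -0.0]]
force: [-0.9, -0.0, 0.3]
opening: 0.998
```

Request:
play_rows(
  commands=[
    [[0,-0.03,0],[0,0,0]],
    [[0,-0.06,0],[0,0,0]],
    [[-0.001,-0.09,0],[0,0,0]],
    [[-0.002,-0.12,0],[0,0,0]],
    [[-0.003,-0.15,0],[0,0,0]],
    [[-0.003,-0.17,0],[0,0,0]],
    [[-0.003,-0.18,0],[0,0,0]],
    [[-0.003,-0.18,0],[0,0,0]],
  ],
)

```text
time_s: 27.38
position: [0.5641, -0.1044, 0.3221]
tcp_rot: [[1.0, -0.001, 0.021], [-0.021, 0.001, 1.0], [-0.001, -1.0, 0.001]]
force: [0.1, 0.3, 0.4]
opening: 1.003
```

```bash
python3 - <<'E'
from h import *
s,c,P=wrist()
print(s['position'],s['time_s'])
def f(P,n,x,y,z):
    m=(np.hypot(P[...,0]-x,P[...,1]-y)<.034)&(abs(P[...,2]-z)<.006)
    print(n,circ(P,m) if m.sum()>10 else m.sum())
f(P,'short',.5645,-.1045,.142);f(P,'long',.5657,-.0144,.215);f(P,'mid',.5675,.0757,.178)
cv2.imwrite('pics/w5.png',c['frame'][:,:,::-1])
E
```

```text
[ 0.5640892  -0.10443024  0.32213505] 27.375
short (array([ 0.56339526, -0.10509433]), 0.02501221466064453, 801)
long (array([ 0.56503876, -0.01478546]), 0.024939895629882813, 3552)
mid 0
```

View pics/w5.png

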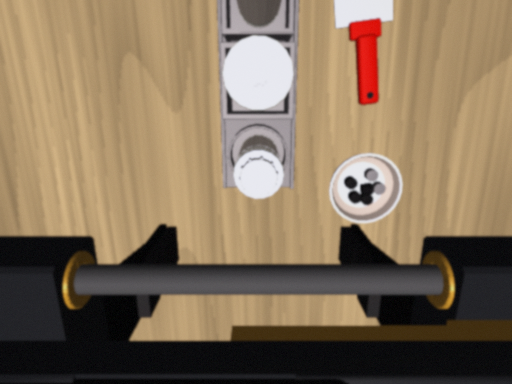

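The short tube at (258,172) is in the cup and the long one at (258,72) in the deep holder, both where expected. I'll grip the short one and lift it high enough to clear the long tube (foot above 0.25).

Request:
play_rows(
  commands=[
    [[0,0,-0.03],[0,0,0]],
    [[0,0,-0.06],[0,0,0]],
    [[0,0,-0.09],[0,0,0]],
    [[0,0,-0.12],[0,0,0]],
    [[0,0,-0.145],[0,0,0]],
    [[0,0,-0.165],[0,0,0]],
    [[0,0,-0.18],[0,0,0]],
    [[0,0,-0.19],[0,0,0]],
    [[0,0,-0.197],[0,0,0]],
    [[0,0,-0.197],[0,0,0]],
  ],
)

```text
time_s: 28.68
position: [0.5641, -0.1042, 0.1254]
tcp_rot: [[1.0, -0.0, 0.02], [-0.02, 0.0, 1.0], [-0.0, -1.0, 0.0]]
force: [0.8, -0.5, 0.6]
opening: 1.0
```

Request:
play_rows(
  commands=[
    [[0,0,0],[0,0,0]],
    [[0,0,0],[0,0,0]],
    [[0,0,0],[0,0,0]],
    [[0,0,0],[0,0,0]],
    [[0,0,0],[0,0,0]],
    [[0,0,0],[0,0,0]],
  ],
  gripper=0.04,
)

```text
time_s: 29.42
position: [0.5641, -0.1044, 0.1257]
tcp_rot: [[1.0, -0.0, 0.02], [-0.02, -0.0, 1.0], [-0.0, -1.0, -0.0]]
force: [-0.1, -0.3, 0.8]
opening: 0.568
```

Request:
play_rows(
  commands=[
    [[0,0,0.006],[0,0,0]],
    [[0,0,0.02],[0,0,0]],
    [[0,0,0.045],[0,0,0]],
    [[0,0,0.075],[0,0,0]],
    [[0,0,0.11],[0,0,0]],
    [[0,0,0.15],[0,0,0]],
    [[0,0,0.19],[0,0,0]],
    [[0,0,0.225],[0,0,0]],
    [[0,0,0.243],[0,0,0]],
    [[0,0,0.25],[0,0,0]],
  ],
)

```text
time_s: 30.68
position: [0.5642, -0.1043, 0.3775]
tcp_rot: [[1.0, 0.003, 0.02], [-0.02, -0.001, 1.0], [0.003, -1.0, -0.001]]
force: [-0.3, 0.1, -2.5]
opening: 0.567
```

Request:
play_rows(
  commands=[
    [[0,0.006,0],[0,0,0]],
    [[0,0.02,0],[0,0,0]],
    [[0.001,0.04,0],[0,0,0]],
    [[0.001,0.065,0],[0,0,0]],
    [[0.002,0.09,0],[0,0,0]],
    [[0.002,0.115,0],[0,0,0]],
    [[0.003,0.14,0],[0,0,0]],
    [[0.003,0.165,0],[0,0,0]],
    [[0.004,0.19,0],[0,0,0]],
    [[0.004,0.215,0],[0,0,0]],
  ],
)

```text
time_s: 31.92
position: [0.5675, 0.1131, 0.3748]
tcp_rot: [[1.0, -0.002, 0.019], [-0.019, 0.0, 1.0], [-0.002, -1.0, 0.0]]
force: [0.2, -0.0, -2.9]
opening: 0.567
```

Request:
play_rows(
  commands=[
    [[0,0.02,0],[0,0,0]],
    [[0.001,0.036,0],[0,0,0]],
    [[0.001,0.047,0],[0,0,0]],
    [[0.001,0.053,0],[0,0,0]],
    [[0.001,0.055,0],[0,0,0]],
    [[0.001,0.055,0],[0,0,0]],
  ],
)

```text
time_s: 32.67
position: [0.5692, 0.1653, 0.3755]
tcp_rot: [[1.0, -0.0, 0.021], [-0.021, -0.0, 1.0], [-0.0, -1.0, -0.0]]
force: [0.2, -0.7, -2.4]
opening: 0.564
```

Request:
play_rows(
  commands=[
    [[0,0,-0.01],[0,0,0]],
    [[0,0,-0.03],[0,0,0]],
    [[0,0,-0.055],[0,0,0]],
    [[0,0,-0.08],[0,0,0]],
    [[0,0,-0.105],[0,0,0]],
    [[0,0,-0.13],[0,0,0]],
    [[0,0,-0.15],[0,0,0]],
    [[0,0,-0.165],[0,0,0]],
    [[0,0,-0.17],[0,0,0]],
    [[0,0,-0.17],[0,0,0]],
  ],
)

```text
time_s: 33.92
position: [0.5694, 0.1656, 0.2055]
tcp_rot: [[1.0, 0.0, 0.02], [-0.02, 0.0, 1.0], [0.0, -1.0, 0.0]]
force: [-0.2, -0.5, -2.7]
opening: 0.566
```

```bash
python3 - <<'E'
from h import *
from rig import capture
b=capture('side')['frame'];a=capture('top')['frame']
cv2.imwrite('pics/s6.png',np.hstack([cv2.resize(b[60:280,100:350],(450,396)),cv2.resize(a[150:282,100:210],(330,396))])[:,:,::-1])
E
```

```text
(no output)
```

View pics/s6.png

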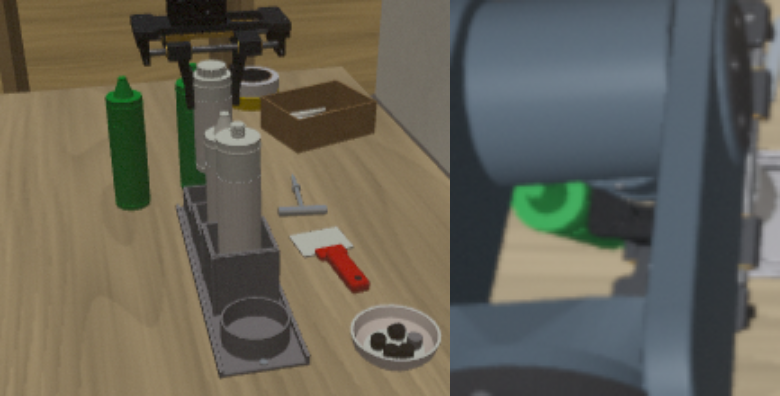

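The cup is empty. The short tube is held upright above the far (shallow) holder at (212,120), and the long and middle tubes stand. The gripper body stays more than 25 mm clear of the green tubes. Lowering.

Request:
play_rows(
  commands=[
    [[0,0,-0.008],[0,0,0]],
    [[0,0,-0.025],[0,0,0]],
    [[0,0,-0.045],[0,0,0]],
    [[0,0,-0.062],[0,0,0]],
    [[0,0,-0.072],[0,0,0]],
    [[0,0,-0.077],[0,0,0]],
    [[0,0,-0.079],[0,0,0]],
    [[0,0,-0.08],[0,0,0]],
    [[0,0,-0.08],[0,0,0]],
  ],
)

```text
time_s: 35.15
position: [0.5695, 0.1657, 0.126]
tcp_rot: [[1.0, 0.001, 0.02], [-0.02, 0.0, 1.0], [0.001, -1.0, 0.0]]
force: [0.5, -0.1, -4.3]
opening: 0.571
```

Request:
play_rows(
  commands=[
    [[0,0,-0.0005],[0,0,0]],
    [[0,0,-0.001],[0,0,0]],
    [[0,0,-0.001],[0,0,0]],
  ],
)

```text
time_s: 35.52
position: [0.5695, 0.1657, 0.1256]
tcp_rot: [[1.0, 0.001, 0.02], [-0.02, 0.0, 1.0], [0.001, -1.0, 0.0]]
force: [-1.1, -1.2, 5.6]
opening: 0.57
```

On the floor (+5.6 N). I'll release, rise straight up and back off to one side so the cameras have a clear view.

Request:
play_rows(
  commands=[
    [[0,0,0],[0,0,0]],
    [[0,0,0],[0,0,0]],
    [[0,0,0],[0,0,0]],
    [[0,0,0],[0,0,0]],
    [[0,0,0],[0,0,0]],
  ],
  gripper=0.087,
)

```text
time_s: 36.15
position: [0.5692, 0.1657, 0.1244]
tcp_rot: [[1.0, -0.0, 0.02], [-0.02, -0.0, 1.0], [-0.0, -1.0, -0.0]]
force: [-0.0, -0.1, 0.1]
opening: 0.98
```

Request:
play_rows(
  commands=[
    [[0,0,0.01],[0,0,0]],
    [[0,0,0.03],[0,0,0]],
    [[0,0,0.06],[0,0,0]],
    [[0,0,0.1],[0,0,0]],
    [[0,0,0.14],[0,0,0]],
    [[0,0,0.18],[0,0,0]],
    [[0,0,0.21],[0,0,0]],
    [[0,0,0.23],[0,0,0]],
  ],
)

```text
time_s: 37.15
position: [0.5694, 0.1657, 0.3574]
tcp_rot: [[1.0, 0.003, 0.02], [-0.02, 0.0, 1.0], [0.003, -1.0, 0.0]]
force: [-0.1, 0.5, 0.5]
opening: 0.995
```

Request:
play_rows(
  commands=[
    [[0,-0.03,0],[0,0,0]],
    [[0,-0.07,0],[0,0,0]],
    [[0,-0.11,0],[0,0,0]],
    [[0,-0.15,0],[0,0,0]],
    [[-0.02,-0.19,0],[0,0,0]],
    [[-0.04,-0.23,0],[0,0,0]],
    [[-0.06,-0.27,0],[0,0,0]],
    [[-0.08,-0.31,0],[0,0,0]],
    [[-0.1,-0.35,0],[0,0,0]],
    [[-0.1,-0.38,0],[0,0,0]],
  ],
)

```text
time_s: 38.4
position: [0.4677, -0.2155, 0.3555]
tcp_rot: [[1.0, 0.0, 0.022], [-0.022, -0.001, 1.0], [0.0, -1.0, -0.001]]
force: [0.9, -0.2, 0.2]
opening: 1.001
```

Request:
play_rows(
  commands=[
    [[-0.02,-0.04,0],[0,0,0]],
    [[-0.04,-0.08,0],[0,0,0]],
    [[-0.06,-0.12,0],[0,0,0]],
    [[-0.08,-0.16,0],[0,0,0]],
    [[-0.1,-0.2,0],[0,0,0]],
    [[-0.1,-0.2,0],[0,0,0]],
    [[-0.1,-0.2,0],[0,0,0]],
  ],
)

```text
time_s: 39.28
position: [0.3691, -0.4137, 0.3548]
tcp_rot: [[1.0, 0.0, 0.02], [-0.02, 0.001, 1.0], [0.0, -1.0, 0.001]]
force: [-1.0, 0.5, -0.1]
opening: 0.999
```

```bash
python3 - <<'E'
from h import *
from rig import capture,read_state
import pickle
print(read_state()['time_s'])
t=capture('top');T=cloud(t);s=capture('side')
for n,x,y,z in(('short',.5692,.1658,.142),('long',.5657,-.0144,.215),('mid',.5675,.0757,.178)):
    m=(np.hypot(T[...,0]-x,T[...,1]-y)<.034)&(abs(T[...,2]-z)<.006);print(n,circ(T,m) if m.sum()>10 else m.sum())
d0=pickle.load(open('c0.pkl','rb'))['top']['frame']
for n,(a,b,c,e) in dict(bystanders=(140,190,155,365),).items():
    df=np.abs(t['frame'][a:b,c:e].astype(int)-d0[a:b,c:e]).max(-1);print(n,df.max(),(df>40).sum())
cv2.imwrite('pics/f7.png',np.vstack([cv2.resize(t['frame'][140:250,110:370],(700,296)),cv2.copyMakeBorder(cv2.resize(s['frame'][80:280,120:350],(345,300)),0,0,0,355,0)])[:,:,::-1])
E
```

```text
39.275
short (array([0.57027502, 0.16580977]), 0.02523577880859375, 203)
long (array([ 0.56614093, -0.01377135]), 0.024965742111206054, 481)
mid (array([0.5688515, 0.076445 ]), 0.024737401962280272, 383)
bystanders 4 0
```

View pics/f7.png

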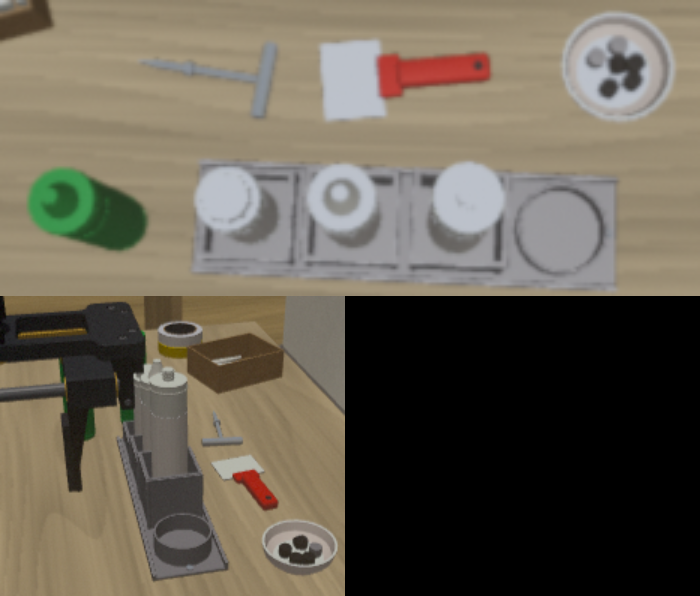

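The final picture shows the short tube (230,198) in the shallow holder, the middle one (343,198) in the medium holder and the long one (467,198) in the deep holder. The cup (560,230) is empty and the bystanders have not moved.

```bash
python3 -c "
from rig import *
print(hand_in())"
```

```text
the job is handed in; nothing more can be done
None
```

The tubes are rearranged and the job is handed in at about 39 s of the 99 s allowed. The moves were short tube to the round cup, long tube to the deep holder, middle tube to the medium holder, then short tube from the cup over the others to the shallow holder. Each tube was lowered until a light contact of about 5–6 N before release.

**Last checks:**
- **Tubes:** all three stand within about 2 mm of their holder centres. Their body tops are at 0.215, 0.178 and 0.142 m to within the 6 mm measuring band, as they should be when standing on the floor.
- **Cup and robot:** the cup is empty, and the arm stands clear with the gripper open.
- **Bystanders:** the top picture shows no change around the scraper, punch and dish.

No check failed. The top and wrist cameras differed by at most 2 mm.

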